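Pack the laundry caddy

ROBOT

A 7-joint arm with a two-finger parallel gripper is mounted at the origin on the work surface. World frame = base frame: x ahead of the robot, y to its left, z up, the work surface at z = 0. Lengths are in m, angles in rad, forces in N, time in s.
With the tool pointing down it reaches from about 0.4 to 0.9 m from the base axis. Payload 5.5 kg.
Tool frame: the origin (TCP) lies midway between the tips of the shut fingers; the grasp point (between the pads) lies 19 mm behind it (manip.grip_depth is the distance from the TCP to the grasp point, in m); z points along the fingers, y is the line along which they close (so a half turn about z gives the same grasp; the last joint's range is limited). The gripper opens to 92 mm and grips with 3 to 60 N. Pads are 19 mm wide; open, the fingers measure 130 mm over their backs; the gripper's body (75 mm by 190 mm) begins 47 mm behind the grasp point.
Start: joints at [-0.841, 0.501, -0.427, 1.55, 0.221, 1.138, -0.21], TCP at [0.292, 0.58, 0.227] pointing down, gripper open.
Joint ranges: [-2.88, 2.88], [-0.31, 2.03], [-1.54, 1.56], [0.2, 2.42], [-1.41, 4.55], [0.19, 2.02], [-2.57, 2.57]. Speed limits (rad/s): [2.57, 2.57, 3.14, 3.14, 3.14, 3.14, 3.14].

INTERFACE

Orientations are given as a unit quaternion [x, y, z, w].
In Python, from bench import manip, effector, viewer gives the robot as it stands. Calls block until the motion is done:
- manip.move_pose(position, orientation): joint-space move of the TCP to a pose.
- manip.servo_line(position, ori=None, vel=0.15): straight line of the TCP; ori=None keeps the orientation; vel is the mean speed in m/s.
- manip.movej(angles): joint-space move.
- effector.open_jaws() and effector.close(f_grip=None): open the fingers fully, or close them until they stop; f_grip is the grip in N (None keeps the last).
- manip.sleep(seconds).
- manip.solve_ik(position, orientation): joint angles nearest the present ones, or None.
- viewer.get_image(name): name is "scene" or "side" or "wrist"; returns the picture (400x640x3 uint8, red, green, blue); there is no depth.
- viewer.get_calibration(name): a dict with "vfov" (degrees; the focal length in pixels is half the picture's height over the tangent of half this angle, whatever the lens; pixels are square), "cx", "cy" (the principal point, pixels), "dist_coeffs" ([k1, k2, p1, p2, k3] as OpenCV has them; the pictures are not rectified), "eye" and "attitude" of the camera in the world. Camera axes: x right, y down, z forward; pixel columns grow to the right and rows downward; lengths in m; the calibration is good to about 2 mm. A picture is of the moment at which its call begins: read the wrist's pose just before it. get_calibration takes no time and is no camera call; for the wrist camera it gives the pose at the moment of the call.
A pose or a line that the arm cannot do raises manip.PlanningError and nothing moves.
- manip.hand_in(): hands the job in; it is judged then, once.
Readings, each from a call of its own:
- manip.current_clock(): time.
- manip.current_q(): joint angles.
- manip.current_joint_velocities(): joint speeds.
- manip.current_tau(): joint torques, N m.
- manip.current_tool_pos(): TCP position.
- manip.current_tcp_rot(): TCP orientation.
- manip.current_force(): force on the tool from outside, world axes, zero at the start.
- manip.current_wrist_torque(): the same for the moment, N m.
- manip.current_finger_gap(): finger opening in m.
- manip.current_gripper_force(): force on a finger pad.
Only numpy, scipy, OpenCV 4.12 (cv2) and the standard library are available. Lean on these libraries where they do the work, as an engineer would, in place of code of your own. Each camera call takes 0.05 s, during which the arm holds its last target. There are 200 camera calls.

TASK

Pack the laundry caddy to go back upstairs: stand the round bottle that has its cap on in the deep square bay and the trigger-spray bottle in the deep oblong bay; lay the scrub brush, bristles down, in the long shallow bay and stand the dosing cup upright in the small shallow bay. Set each thing down on the floor of its bay, do not drop it, and let go of it. Leave the round bottle without a cap (an empty) and the coffee mug standing where they are on the mat.

Things in the scene. Friction and masses are not known exactly. Their poses are not given: they have to be found in the camera images.
- bottle: Full detergent bottle, white, round, 64 mm diameter, 150 mm tall, about 0.4 kg, with a ribbed grey screw cap (38 mm diameter, from 118 mm up to the top at 150 mm); shoulder slopes in from 92 to 114 mm height. Stands upright on a 3 mm rubber mat. Origin: centre of the underside, z up.
- spray: Trigger-spray bottle on the mat: white flat body 92 mm (x) by 56 mm (y), 104 mm tall, stepped shoulder to 124 mm, grey collar 30 mm diameter to 144 mm; grey head 26 mm wide (y), 72 mm long (x -30 to +42 mm), from 151 to 185 mm height, nozzle to +x. About 0.4 kg. Origin: centre of the underside, z up. The head can be gripped across its width straight above the origin.
- brush: Wooden scrub brush lying bristles down on the mat: white bristles 0 to 25 mm, block 105 mm (x) by 48 mm (y) from 25 to 43 mm height, above it a straight handle bar along x, 22 mm wide (y), 100 mm long, from 60 to 72 mm height, on two end posts (clear gap 17 mm below the bar). About 0.16 kg. Origin: centre of the underside of the bristles, z up.
- dose_cup: Dosing cup of white plastic, no handle, open at the top, 60 mm outer diameter at the rim, 55 mm at the foot, 62 mm tall, wall 3 mm, about 40 g. Stands upright on the mat. Origin: centre of the underside, z up.
- empty: Look-alike that stays: the same white round bottle (64 mm diameter) but without a cap, its open neck (30 mm diameter) ends at 137 mm. Empty, light (80 g) and easily knocked over. Stands on the mat. Origin: centre of the underside, z up.
- mug: Look-alike that stays: white ceramic coffee mug, 78 mm diameter, 92 mm tall, with a ring handle towards its +y that reaches about 75 mm from its axis. Stands on the mat. Origin: centre of the underside, z up.
- bay_square: Deep square bay of the grey caddy, 88 by 88 mm inside. The caddy (218 mm along x, 178 along y, walls 4 mm) stands firm on the table, any way round: two deep bays along its back (+y), walls 85 mm above the bay floor, two shallow bays in front (-y). A wire handle lies folded down 25 mm behind its back wall. Origin: centre of this bay's floor, 5 mm above the table; x along the caddy, z up.
- bay_oblong: Deep oblong bay of the caddy, 118 mm (x) by 88 mm (y) inside, beside the square bay, walls up to 85 mm above its floor. Origin: centre of this bay's floor (5 mm above the table), x along the caddy, z up.
- bay_long: Long shallow bay of the caddy, 128 mm (x) by 78 mm (y) inside, outer walls up to 31 mm above its floor (85 mm on the side of the deep bays, +y). Origin: centre of this bay's floor (5 mm above the table), x along the bay, z up.
- bay_small: Small shallow bay of the caddy, 78 by 78 mm inside, beside the long bay, outer walls up to 31 mm above its floor (85 mm on the side of the deep bays, +y). Origin: centre of this bay's floor (5 mm above the table), z up.

How it is judged:
By the outcome, as a careful person would: the job done as asked, in the order asked, and still so for the second after the job is handed in, with the robot touching nothing.
It also fails if it takes over 144 s, if anything falls off the work surface, if the arm or the gripper's body presses on something with over 40 N, if the wrist force passes 120 N, or if a joint passes its speed limit or range.

## Working session

There is one attempt and no reset: what is moved stays moved. The work goes in short steps, each a Python script; the robot and the scene stay as the last script left them, time stands still between calls to the robot, and variables do not carry over. Pictures are saved under pics/ and viewed, at most 20 in all, crops included, and the job is handed in when it is done.

```bash
ls; mkdir -p pics; python3 - <<'E'
from bench import manip, effector, viewer
import cv2
for n in ["scene","side","wrist"]:
    c=viewer.get_calibration(n); print(n,c)
    cv2.imwrite(f"pics/{n}0.png",cv2.cvtColor(viewer.get_image(n),cv2.COLOR_RGB2BGR))
print(manip.current_tool_pos(),manip.current_tcp_rot(),manip.current_clock(),manip.grip_depth)
E
```

```text
bench.py
pics
scene {'vfov': 55.478681397269774, 'cx': 323.48917624032777, 'cy': 199.73357336047704, 'dist_coeffs': array([-0.06188004,  0.        ,  0.        ,  0.        ,  0.        ]), 'eye': array([1.252344  , 0.46341843, 0.62344995]), 'attitude': array([ 0.40851802,  0.78462174, -0.41069612, -0.22093089])}
side {'vfov': 50.8960066262644, 'cx': 315.3991206982098, 'cy': 199.99781039487317, 'dist_coeffs': array([0.00043066, 0.        , 0.        , 0.        , 0.        ]), 'eye': array([ 0.46666769, -0.73338462,  0.65327482]), 'attitude': array([ 0.90385906, -0.05158303,  0.01802357, -0.42432669])}
wrist {'vfov': 66.17044470972753, 'cx': 320.26770026598757, 'cy': 194.60941920098605, 'dist_coeffs': array([-0.00681685,  0.        ,  0.        ,  0.        ,  0.        ]), 'eye': array([0.22813661, 0.61197237, 0.38383932]), 'attitude': array([0.84366787, 0.51986258, 0.06976123, 0.11445874])}
[0.29228949 0.57995839 0.22588351] [ 2.31275792e-01  9.72887920e-01 -7.44407321e-04 -2.21393056e-04] 0.15 0.0188
```

View pics/scene0.png

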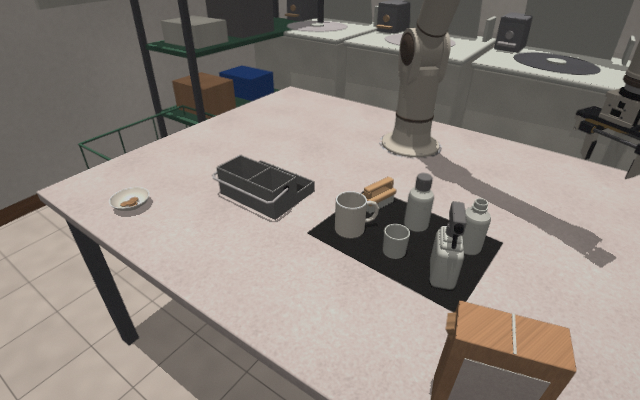

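View pics/side0.png

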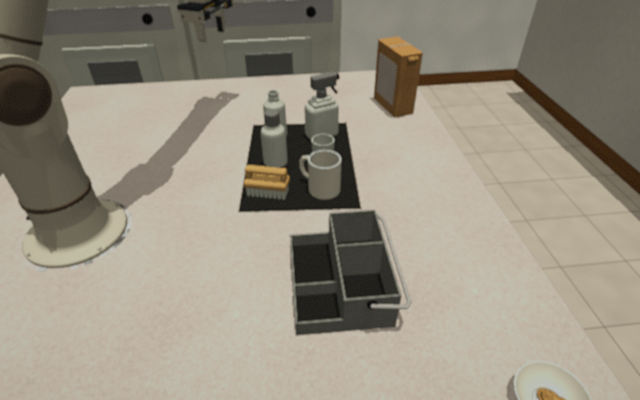

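Scene view: capped bottle at about (420,205), empty (475,225), spray (450,250), cup (396,240), mug (350,215), brush (380,190) and caddy (265,185). Side view: bottle (274,140), empty (274,105), spray (322,115), cup (322,145), mug (324,175), brush (267,182) and caddy (345,270), with its wire handle (back) towards +x.

```bash
cat > h.py <<'E'
import numpy as np, cv2
from scipy.spatial.transform import Rotation as R
from bench import manip, effector, viewer
def ray(c,px):
    f=200/np.tan(np.radians(c["vfov"])/2)
    K=np.array([[f,0,c["cx"]],[0,f,c["cy"]],[0,0,1]])
    n=cv2.undistortPoints(np.array(px,float).reshape(-1,1,2),K,np.array(c["dist_coeffs"]))[:,0]
    d=np.c_[n,np.ones(len(n))]@R.from_quat(c["attitude"]).as_matrix().T
    return np.array(c["eye"]),d
def plane(c,px,z):
    e,d=ray(c,px); return e+d*((z-e[2])/d[:,2])[:,None]
def tri(c1,p1,c2,p2):
    e1,d1=ray(c1,[p1]); e2,d2=ray(c2,[p2]); d1=d1[0];d2=d2[0]
    s=np.linalg.lstsq(np.c_[d1,-d2],e2-e1,rcond=None)[0]
    a=e1+s[0]*d1;b=e2+s[1]*d2
    return (a+b)/2,np.linalg.norm(a-b)
def down(yaw):  # tool z down, tool y (closing line) at world angle yaw
    y=np.array([np.cos(yaw),np.sin(yaw),0]);z=np.array([0,0,-1.])
    return R.from_matrix(np.c_[np.cross(y,z),y,z]).as_quat()
def snap(name,fn):
    c=viewer.get_calibration(name); im=cv2.cvtColor(viewer.get_image(name),cv2.COLOR_RGB2BGR)
    cv2.imwrite("pics/"+fn+".png",im)
    np.save("pics/"+fn+".npy",c,allow_pickle=True); return c,im
def cal(fn): return np.load("pics/"+fn+".npy",allow_pickle=True).item()
E
python3 - <<'E'
from h import *
s=viewer.get_calibration("scene");d=viewer.get_calibration("side")
for n,z,p in [("bottle",.003,(419,229)),("empty",.003,(472,251)),("spray",.003,(447,285)),("cup",.003,(396,256)),("mug",.003,(350,234)),("brush",.003,(380,205))]:
    print(n,plane(s,[p],z)[0].round(3))
for n,z,p in [("bottle",.003,(274,165)),("spray",.003,(322,136)),("cup",.003,(322,158)),("mug",.003,(324,195)),("brush",.003,(267,196)),("caddyNearR",.09,(396,300)),("caddyFarR",.09,(374,213)),("caddyFarL",.09,(330,215)),("frontFar",.036,(291,236)),("frontnear",.036,(295,325))]:
    print(n,plane(d,[p],z)[0].round(3))
# camera offset in tool frame
T=R.from_quat(manip.current_tcp_rot());c=viewer.get_calibration("wrist")
print(T.inv().apply(np.array(c["eye"])-manip.current_tool_pos()), (T.inv()*R.from_quat(c["attitude"])).as_matrix().round(3))
for p in [(.47,.15,.45),(.5,.15,.45),(.5,.15,.4),(.52,-.16,.4),(.52,-.16,.35)]:
  for y in (0,np.pi/2,-np.pi/2,np.pi): 
    q=manip.solve_ik(p,down(y)); print(p,round(y,2),None if q is None else np.round(q,2))
E
```

```text
bottle [0.469 0.234 0.003]
empty [0.474 0.376 0.003]
spray [0.618 0.364 0.003]
cup [0.598 0.23  0.003]
mug [0.591 0.097 0.003]
brush [0.431 0.1   0.003]
bottle [0.45  0.205 0.003]
spray [0.596 0.337 0.003]
cup [0.582 0.222 0.003]
mug [0.567 0.062 0.003]
brush [0.428 0.075 0.003]
caddyNearR [ 0.636 -0.328  0.09 ]
caddyFarR [ 0.647 -0.114  0.09 ]
caddyFarL [ 0.558 -0.11   0.09 ]
frontFar [ 0.477 -0.105  0.036]
frontnear [ 0.47  -0.319  0.036]
[ 0.07172241 -0.00046976 -0.1580818 ] [[ 0.    -0.964 -0.266]
 [ 1.     0.     0.001]
 [-0.001 -0.266  0.964]]
(0.47, 0.15, 0.45) 0 [-0.23  0.05 -0.14  1.6   0.01  1.49 -0.37]
(0.47, 0.15, 0.45) 1.57 [-0.07  0.06 -0.31  1.6   0.02  1.49  1.19]
(0.47, 0.15, 0.45) -1.57 [-0.46  0.04  0.1   1.61 -0.    1.49 -1.93]
(0.47, 0.15, 0.45) 3.14 None
(0.5, 0.15, 0.45) 0 [-0.2   0.11 -0.15  1.54  0.02  1.5  -0.36]
(0.5, 0.15, 0.45) 1.57 [-0.06  0.12 -0.32  1.53  0.04  1.5   1.19]
(0.5, 0.15, 0.45) -1.57 [-0.45  0.1   0.12  1.55 -0.01  1.49 -1.9 ]
(0.5, 0.15, 0.45) 3.14 [ 0.69  0.3  -1.29  1.52  0.29  1.54  2.54]
(0.5, 0.15, 0.4) 0 [-0.21  0.12 -0.14  1.63  0.02  1.39 -0.36]
(0.5, 0.15, 0.4) 1.57 [-0.05  0.13 -0.33  1.63  0.04  1.39  1.19]
(0.5, 0.15, 0.4) -1.57 [-0.46  0.11  0.13  1.64 -0.01  1.39 -1.9 ]
(0.5, 0.15, 0.4) 3.14 [ 0.69  0.33 -1.29  1.61  0.31  1.45  2.52]
(0.52, -0.16, 0.4) 0 [ 0.05  0.16  0.23  1.59 -0.04  1.39  0.28]
(0.52, -0.16, 0.4) 1.57 [ 0.08  0.16  0.19  1.59 -0.03  1.39  1.85]
(0.52, -0.16, 0.4) -1.57 [ 0.02  0.16  0.27  1.6  -0.04  1.39 -1.28]
(0.52, -0.16, 0.4) 3.14 [-0.77  0.39  1.37  1.62 -0.39  1.45 -2.51]
(0.52, -0.16, 0.35) 0 [ 0.06  0.18  0.22  1.68 -0.04  1.29  0.29]
(0.52, -0.16, 0.35) 1.57 [ 0.1   0.18  0.17  1.67 -0.03  1.29  1.85]
(0.52, -0.16, 0.35) -1.57 [ 0.01  0.18  0.28  1.68 -0.05  1.29 -1.27]
(0.52, -0.16, 0.35) 3.14 [-0.76  0.45  1.37  1.7  -0.45  1.37 -2.46]
```

```bash
python3 - <<'E'
from h import *
q=down(0)
for fn,p in [("m1",(.5,.30,.45)),("m2",(.5,.14,.42)),("c1",(.55,-.12,.36))]:
    manip.move_pose(p,q); c,im=snap("wrist",fn); print(fn,manip.current_clock(),manip.current_tool_pos().round(4),c["eye"].round(3))
E
```

```text
m1 1.7333 [0.4988 0.3016 0.4487] [0.499 0.373 0.607]
m2 2.475 [0.4998 0.1416 0.42  ] [0.5   0.212 0.578]
c1 3.5833 [ 0.5508 -0.1172  0.3604] [ 0.55  -0.046  0.518]
```

View pics/m1.png

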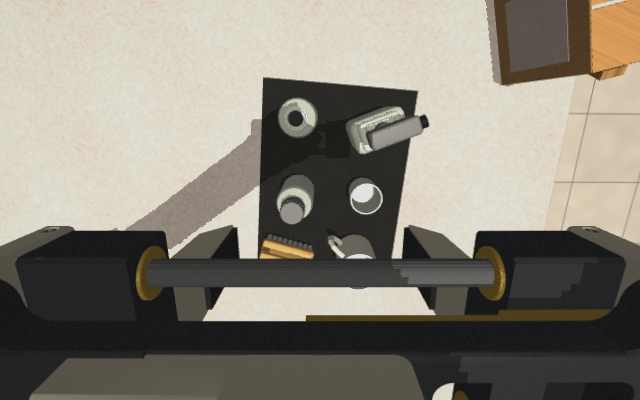

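View pics/c1.png

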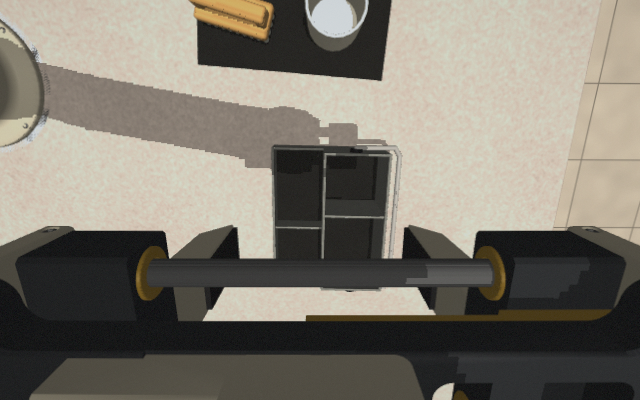

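m1 (wrist) shows the empty's open neck at (297,117), the spray's head from about (370,140) to (425,122), the capped bottle's cap at (291,211) and the cup at (365,197). In c1 the caddy's deep column is on the +x side, with its divider at row 216. The smaller square bay is at +y, and the long shallow bay sits in front of it. The gripper hides the lower half of the picture, so I need one more caddy view.

```bash
python3 - <<'E'
from h import *
manip.move_pose((.56,-.32,.36),down(0)); c,im=snap("wrist","c2"); print(manip.current_clock())
im=cv2.imread("pics/c2.png"); cv2.imwrite("pics/c2z.png",cv2.resize(im[60:260,200:467],None,fx=3,fy=3,interpolation=cv2.INTER_CUBIC)[:600,:800])
im=cv2.imread("pics/m2.png"); cv2.imwrite("pics/m2z.png",cv2.resize(im[0:260,200:480],None,fx=2.3,fy=2.3,interpolation=cv2.INTER_CUBIC)[:600,:800])
E
```

```text
4.45
```

View pics/c2z.png

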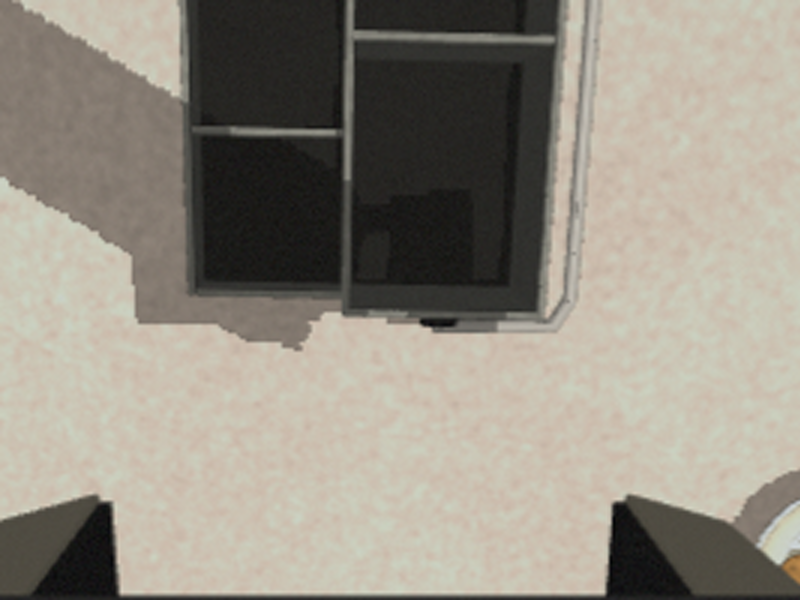

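View pics/m2z.png

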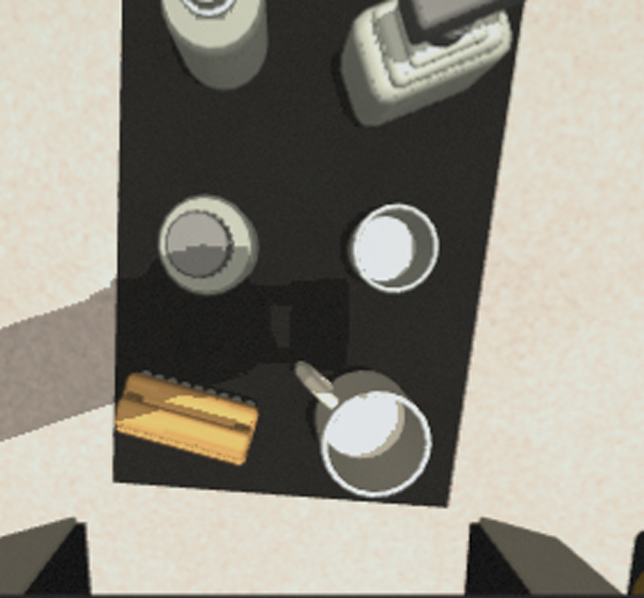

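c2z (3x, offset (200,60)) shows the mid wall at u≈348, the deep divider at v≈40, the near deep wall at v≈309, the shallow divider at v≈131 and the shallow near wall at v≈292. m2z (2.3x, offset (200,0)) shows the cap centre at (200,244), the cup rim centre at (395,249) and the brush centre at (187,420). Next I'll compute the positions and cross-check them.

```bash
python3 - <<'E'
from h import *
c1,c2,m1,m2=[cal(n) for n in ("c1","c2","m1","m2")]
P=lambda pts,s,o:[(u/s+o[0]-.5+.5/s,v/s+o[1]-.5+.5/s) for u,v in pts]
print("c2 z.09: midwall top(350,40) near(347,309) | divR(556,40) nearR(543,312)\n",plane(c2,P([(350,40),(347,309),(556,40),(543,312)],3,(200,60)),.09).round(4))
print("c2 z.036: outer front wall (184,131),(192,292), shallow div(345,131)\n",plane(c2,P([(187,131),(193,292),(344,132)],3,(200,60)),.036).round(4))
print("c1 z.09 div(323,216),(384,216)\n",plane(c1,[(323,216),(384,216)],.09).round(4))
print("cap m2",plane(m2,P([(200,244)],2.3,(200,0)),.153).round(4),"m1",plane(m1,[(291,211)],.153).round(4))
print("cup m2",plane(m2,P([(395,249)],2.3,(200,0)),.065).round(4),"m1",plane(m1,[(366,197)],.065).round(4))
def z(n,x,y,w,h,s): 
    im=cv2.imread(f"pics/{n}.png")[y:y+h,x:x+w]; return cv2.resize(im,None,fx=s,fy=s,interpolation=cv2.INTER_CUBIC)
a=z("m1",335,90,110,80,4); b=z("c1",255,135,160,110,4)[:,:]
cv2.imwrite("pics/z1.png",np.vstack([cv2.copyMakeBorder(a,0,0,0,b.shape[1]-a.shape[1],cv2.BORDER_CONSTANT),b[:280]]))
E
```

```text
c2 z.09: midwall top(350,40) near(347,309) | divR(556,40) nearR(543,312)
 [[ 0.5552 -0.199   0.09  ]
 [ 0.5538 -0.317   0.09  ]
 [ 0.6449 -0.1987  0.09  ]
 [ 0.6458 -0.3182  0.09  ]]
c2 z.036: outer front wall (184,131),(192,292), shallow div(345,131)
 [[ 0.4727 -0.236   0.036 ]
 [ 0.472  -0.3172  0.036 ]
 [ 0.5515 -0.2363  0.036 ]]
c1 z.09 div(323,216),(384,216)
 [[ 0.5547 -0.1966  0.09  ]
 [ 0.6447 -0.1963  0.09  ]]
cap m2 [[0.4544 0.2174 0.153 ]] m1 [[0.4523 0.2209 0.153 ]]
cup m2 [[0.5814 0.2154 0.065 ]] m1 [[0.5815 0.2192 0.065 ]]
```

View pics/z1.png

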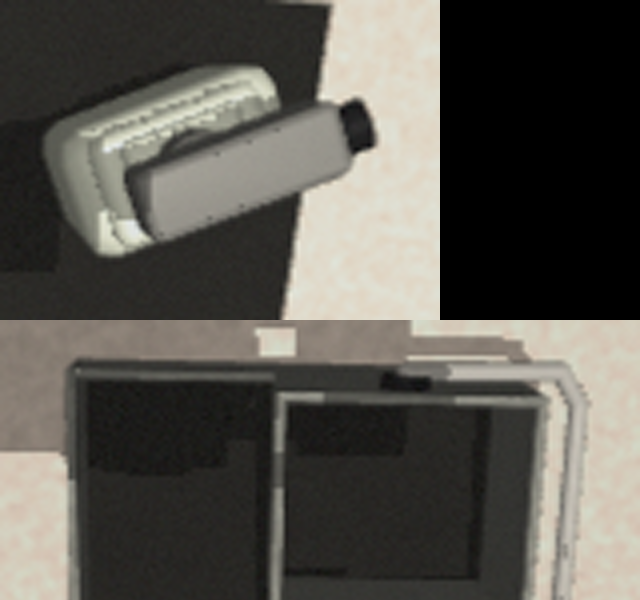

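z1 (4x) shows the spray head top as a grey rectangle with corners at about (150,165), (335,105), (355,170) and (165,240), nozzle to the upper right. Lower part (c1): far deep wall at v≈400, with the shallow far wall behind it. The two views disagree by about 3 mm in y, so I'll retake settled pictures and detect the shapes automatically.

```bash
python3 - <<'E'
from h import *
def circ(c,im,guess,z,r):
    e,R_=c["eye"],R.from_quat(c["attitude"]).as_matrix(); f=200/np.tan(np.radians(c["vfov"])/2)
    p=R_.T@(np.r_[guess,z]-e); u=np.array([c["cx"],c["cy"]])+f*p[:2]/p[2]; rp=f*r/p[2]
    x,y=(u-45).astype(int); S=4; x=max(x,0);y=max(y,0)
    g=cv2.resize(cv2.cvtColor(im[y:y+90,x:x+90],cv2.COLOR_BGR2GRAY),None,fx=S,fy=S,interpolation=cv2.INTER_CUBIC)
    h=cv2.HoughCircles(cv2.GaussianBlur(g,(0,0),3),cv2.HOUGH_GRADIENT_ALT,1,15,param1=80,param2=.6,minRadius=int(S*rp*.9),maxRadius=int(S*rp*1.1))
    if h is None: return u,None
    return rp*S,[(plane(c,[((a+.5)/S+x-.5,(b+.5)/S+y-.5)],z)[0].round(4),rr) for a,b,rr in h[0][:4]]
for fn,p in [("m5",(.52,.02,.42)),("m4",(.52,.12,.42)),("m3",(.52,.22,.42))]:
    manip.move_pose(p,down(0)); t0=manip.current_tool_pos(); manip.sleep(.4); t1=manip.current_tool_pos()
    c,im=snap("wrist",fn); print(fn,t0.round(4),t1.round(4))
    print(" cap",circ(c,im,(.453,.219),.153,.019)); print(" cup",circ(c,im,(.581,.217),.065,.030))
print(manip.current_clock())
E
```

```text
m5 [0.5202 0.0186 0.4198] [0.5201 0.0195 0.4198]
 cap (np.float64(62.12246403476046), [(array([0.4524, 0.216 , 0.153 ]), np.float32(57.692585))])
 cup (np.float64(79.94846387530647), [(array([0.581 , 0.2156, 0.065 ]), np.float32(80.557655))])
m4 [0.5198 0.1212 0.4198] [0.5202 0.1192 0.4201]
 cap (np.float64(57.98940224402617), [(array([0.4526, 0.2173, 0.153 ]), np.float32(57.479744))])
 cup (np.float64(75.55207836994252), [(array([0.5815, 0.2189, 0.065 ]), np.float32(74.3575))])
m3 [0.5197 0.2211 0.4197] [0.5202 0.2192 0.4202]
 cap (array([272.45336702, 163.04141324]), None)
 cup (np.float64(71.63052500289906), [(array([0.5811, 0.2179, 0.065 ]), np.float32(70.33723))])
8.075
```

```bash
python3 - <<'E'
from h import *
m1=cal("m1"); P=[(u/4+335-.375,v/4+90-.375) for u,v in [(150,165),(335,105),(355,170),(165,240)]]
w=plane(m1,P,.188)[:,:2]; print(w.round(4),w.mean(0),np.degrees(np.arctan2(*(w[1]-w[0])[::-1])),np.degrees(np.arctan2(*(w[2]-w[3])[::-1])))
manip.move_pose((.56,-.30,.40),down(0)); manip.sleep(.5); c,im=snap("wrist","c3")
z=im[20:210,230:440]; cv2.imwrite("pics/c3z.png",cv2.resize(z,None,fx=3,fy=3,interpolation=cv2.INTER_CUBIC))
print(manip.current_tool_pos(),manip.current_clock())
E
```

```text
[[0.5669 0.3461]
 [0.6271 0.3659]
 [0.6357 0.3448]
 [0.5732 0.3211]] [0.60071456 0.34447003] 18.164015128187568 20.77006547774267
[ 0.55997448 -0.29998568  0.40000858] 10.5167
```

View pics/c3z.png

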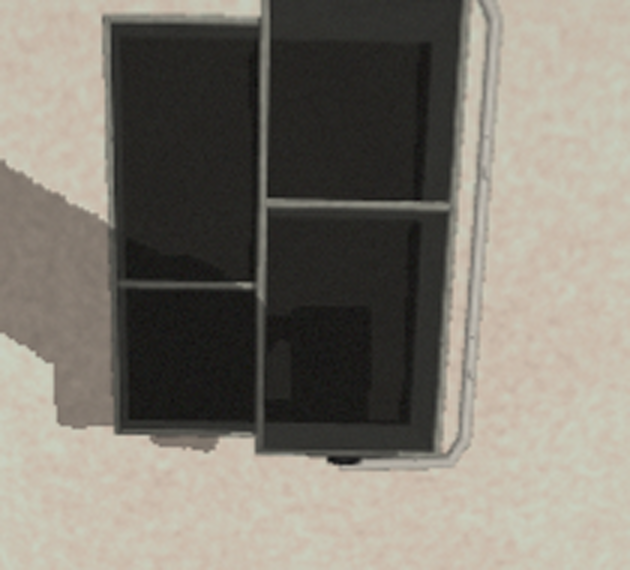

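c3z (3x, offset (230,20)) shows the shallow far-left corner at (108,19), the shallow near-left corner at (120,432) and the shallow divider at (120,285). The deep divider runs from (265,204) to (449,207), and the near deep corners are at (260,450) and (437,450). I'll fit the rigid caddy pose to these.

```bash
cat >> h.py <<'E'
def fit(A,B): # rigid 2D, B=R A+t
    a,b=A.mean(0),B.mean(0);X,Y=A-a,B-b
    th=np.arctan2((X[:,0]*Y[:,1]-X[:,1]*Y[:,0]).sum(),(X*Y).sum())
    M=np.array([[np.cos(th),-np.sin(th)],[np.sin(th),np.cos(th)]]); return th,b-M@a,M
E
python3 - <<'E'
from h import *
c=cal("c3")
D=[(108,19,2,2,.036),(120,432,216,2,.036),(120,285,134,2,.036),(255,286,134,82,.036),(262,19,2,82,.036),(265,204,94,84,.09),(449,207,94,176,.09),(260,450,216,84,.09),(437,452,216,176,.09)]
A=np.array([d[2:4] for d in D])/1000.
B=np.array([plane(c,[(d[0]/3+230-.33,d[1]/3+20-.33)],d[4])[0][:2] for d in D])
th,t,M=fit(A,B); print(np.degrees(th),t); print(((A@M.T+t-B)*1000).round(1))
np.save("caddy.npy",np.r_[th,t])
for n,p in dict(square=(48,130),oblong=(155,130),long=(68,43),small=(175,43)).items(): print(n,(M@np.array(p)/1000+t).round(4))
E
```

```text
-90.75210584518588 [ 0.47252388 -0.1015803 ]
[[-1.1  0.5]
 [-0.9 -0. ]
 [-3.3  0.5]
 [ 2.5 -0.1]
 [ 0.1 -0.5]
 [-0.9  0.8]
 [ 2.4  0.9]
 [ 0.3 -1. ]
 [ 0.9 -1.2]]
square [ 0.6019 -0.1513]
oblong [ 0.6005 -0.2583]
long [ 0.5146 -0.1701]
small [ 0.5132 -0.2771]
```

```bash
cat >> h.py <<'E'
def cad(X,Y):
    th,*t=np.load("caddy.npy"); return np.array([np.cos(th)*X-np.sin(th)*Y,np.sin(th)*X+np.cos(th)*Y])/1000+t
CTH=np.load("caddy.npy")[0]
def pick(xy,z,yaw,f,lift,hover):
    q=down(yaw); manip.move_pose((*xy,hover),q); manip.servo_line((*xy,z),vel=.12); effector.close(f_grip=f)
    print("gap",round(manip.current_finger_gap(),4),"F",manip.current_gripper_force()); manip.servo_line((*xy,lift),vel=.12)
    print("gap",round(manip.current_finger_gap(),4),"w",manip.current_force().round(2))
def lower(xy,z,floor,thr=2.5):
    """servo down to z, then 1 mm steps until the floor carries load; floor = lowest allowed TCP z"""
    manip.servo_line((*xy,z),vel=.1); manip.sleep(.3); b=manip.current_force()[2]
    while z>floor:
        z-=.001; manip.servo_line((*xy,z),vel=.02); manip.sleep(.1); d=manip.current_force()[2]-b
        if d>thr: break
    print("set z",round(z,4),"dF",round(d,2),"pos",manip.current_tool_pos().round(4))
E
python3 - <<'E'
from h import *
pick((.4525,.217),.124,0,40,.30,.28)
manip.move_pose((*cad(40,138),.30),down(CTH+np.pi/2)); manip.sleep(.3)
snap("side","s1"); im=cv2.imread("pics/s1.png"); cv2.imwrite("pics/s1z.png",im[60:340,220:480]); print(manip.current_clock(),manip.current_tool_pos())
E
```

```text
gap 0.0369 F 39.99860136907955
gap 0.0373 w [ 0.28 -0.06 -3.15]
18.25 [ 0.61008597 -0.14268299  0.30016572]
```

View pics/s1z.png

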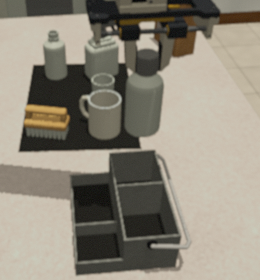

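The bottle hangs upright in the grip above the square bay, and the empty still stands on the mat. I'll lower it.

```bash
python3 - <<'E'
from h import *
xy=cad(40,138)
lower(xy,.130,.122); print(manip.current_force().round(2))
effector.open_jaws(); manip.sleep(.2)
manip.servo_line((*xy,.28),vel=.15)
# look back at the caddy and spray
manip.move_pose((.56,-.34,.42),down(0)); manip.sleep(.4); snap("wrist","b1")
manip.move_pose((.58,.20,.45),down(0)); manip.sleep(.4); snap("wrist","sp1"); print(manip.current_clock())
a=cv2.imread("pics/b1.png")[0:190,230:440]; b=cv2.imread("pics/sp1.png")[20:150,230:440]
cv2.imwrite("pics/z2.png",cv2.resize(np.hstack([a,np.pad(b,((0,60),(0,0),(0,0)))]),None,fx=1.9,fy=3,interpolation=cv2.INTER_CUBIC))
E
```

```text
set z 0.125 dF 9.54 pos [ 0.6104 -0.1435  0.1259]
[-1.09  0.5   5.86]
28.3583
```

View pics/z2.png

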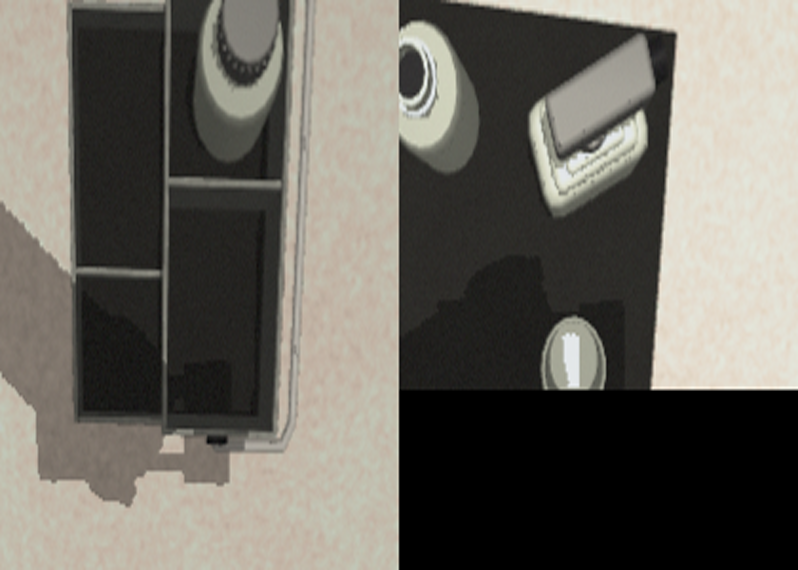

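z2 shows the bottle standing in the far-back part of the square bay. In the right panel (1.9x horizontally, 3x vertically) the spray head top has corners at (547,100), (640,36), (655,90) and (561,155), nozzle to the upper right.

```bash
python3 - <<'E'
from h import *
c=cal("sp1"); P=[((u-399)/1.9+230-.25,v/3+20-.33) for u,v in [(547,100),(640,36),(655,90),(561,155)]]
w=plane(c,P,.188)[:,:2]; print(w.round(4),w.mean(0),[np.linalg.norm(w[i]-w[(i+1)%4]).round(4) for i in range(4)],np.degrees(np.arctan2(*(w[1]-w[0])[::-1])),np.degrees(np.arctan2(*(w[2]-w[3])[::-1])))
a=np.radians(20)
for s in (w.mean(0),np.array([.6007,.3445])): print("origin",s-.006*np.array([np.cos(a),np.sin(a)]))
for y in (a+np.pi/2,a-np.pi/2): print(manip.solve_ik((.595,.343,.154),down(y)))
E
```

```text
[[0.5637 0.3404]
 [0.6247 0.3648]
 [0.6352 0.3442]
 [0.5729 0.3187]] [0.599125   0.34204218] [np.float64(0.0657), np.float64(0.0231), np.float64(0.0674), np.float64(0.0235)] 21.82295130961178 22.254604495750133
origin [0.59348685 0.33999006]
origin [0.59506184 0.34244788]
[-0.44324051  0.60623736 -0.17393723  1.51754977  0.11542456  1.02786334
  1.27338375]
[-0.73235019  0.60960729  0.24988269  1.52963037 -0.16659284  1.02329928
 -1.6605023 ]
```

```bash
python3 - <<'E'
from h import *
pick((.594,.341),.156,np.radians(111),40,.38,.30)
manip.move_pose((*cad(163,142),.38),down(CTH+np.pi/2)); manip.sleep(.3)
snap("side","s2"); snap("scene","s2b"); print(manip.current_clock(),manip.current_tool_pos())
a=cv2.imread("pics/s2.png")[0:340,240:480]; b=cv2.imread("pics/s2b.png")[0:340,180:500]; cv2.imwrite("pics/z3.png",np.hstack([a,b]))
E
```

```text
gap 0.0259 F 39.99980986118317
gap 0.0261 w [-0.27  0.31 -3.52]
36.8 [ 0.61246844 -0.26625369  0.37997998]
```

View pics/z3.png

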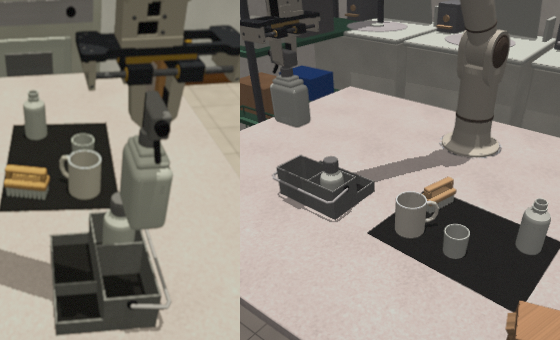

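The spray hangs upright above the oblong bay with its nozzle towards -y. I'll lower it, release it, then photograph the brush.

```bash
python3 - <<'E'
from h import *
xy=cad(163,142)
lower(xy,.163,.154); print(manip.current_force().round(2))
effector.open_jaws(); manip.sleep(.2); print(manip.current_finger_gap())
manip.servo_line((*xy,.33),vel=.15)
manip.move_pose((.56,-.36,.45),down(0)); manip.sleep(.4); snap("wrist","d1")
manip.move_pose((.45,-.04,.36),down(0)); manip.sleep(.4); snap("wrist","br1"); print(manip.current_clock())
a=cv2.imread("pics/d1.png")[0:190,230:430]; b=cv2.imread("pics/br1.png")[50:240,230:430]
cv2.imwrite("pics/z4.png",cv2.resize(np.hstack([a,b]),None,fx=2,fy=3,interpolation=cv2.INTER_CUBIC))
E
```

```text
set z 0.157 dF 10.61 pos [ 0.6125 -0.2664  0.1579]
[-2.59  2.04  6.85]
0.09157718454789927
47.0583
```

View pics/z4.png

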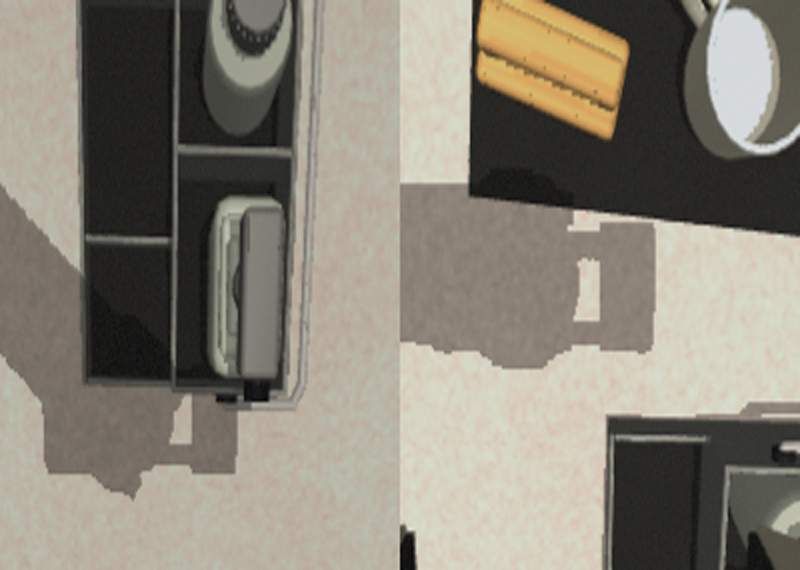

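z4 shows both bottles standing in their bays. In the left panel (2x horizontally, 3x vertically) the spray head spans u 239–283, v 206–377 and the cap is at about (258,20). The brush is partly cut off, so I'll take a picture from straight above it.

```bash
python3 - <<'E'
from h import *
manip.move_pose((.435,.015,.36),down(0)); manip.sleep(.4); c,im=snap("wrist","br2"); print(manip.current_clock(),c["eye"])
hsv=cv2.cvtColor(im,cv2.COLOR_BGR2HSV); m=cv2.inRange(hsv,(8,90,90),(28,255,255)); m[:,450:]=0; m[220:]=0
k=max(cv2.findContours(m,cv2.RETR_EXTERNAL,cv2.CHAIN_APPROX_NONE)[0],key=cv2.contourArea)
r=cv2.minAreaRect(k); print(r); b=cv2.boxPoints(r); w=plane(c,b,.046)[:,:2]
print("block",w.mean(0).round(4),[np.linalg.norm(w[i]-w[i-1]).round(4) for i in range(4)],[np.degrees(np.arctan2(*(w[i]-w[i-1])[::-1])).round(1) for i in range(4)])
x,y=(int(r[0][0])-50,max(int(r[0][1])-45,0)); print(x,y)
cv2.imwrite("pics/br2z.png",cv2.resize(im[y:y+90,x:x+100],None,fx=5,fy=5,interpolation=cv2.INTER_CUBIC))
d=cal("d1"); P=[(u/2+230-.25,v/3-.33) for u,v in [(244,206),(283,206),(239,377),(281,377)]]
th,*t=np.load("caddy.npy"); M=np.array([[np.cos(th),-np.sin(th)],[np.sin(th),np.cos(th)]])
print("head caddy",((plane(d,P,.19)[:,:2]-t)@M*1000).round(1)); 
E
```

```text
47.85 [0.43499449 0.08571186 0.51801497]
((315.5622253417969, 108.59461975097656), (72.12483978271484, 33.06084060668945), 16.8583984375)
block [0.428  0.0873] [np.float64(0.1078), np.float64(0.0471), np.float64(0.1051), np.float64(0.0478)] [np.float64(163.4), np.float64(70.6), np.float64(-16.1), np.float64(-106.0)]
265 63
head caddy [[133.4 128.6]
 [133.  153.3]
 [204.1 128.2]
 [203.6 156.1]]
```

View pics/br2z.png

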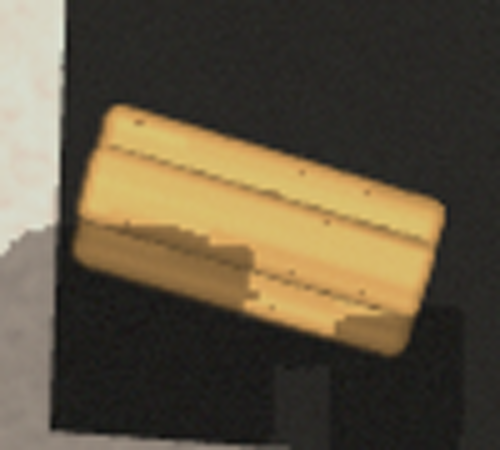

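br2z shows the brush from directly above, with its bar along the centre. The block centre is at (0.428, 0.087) with a yaw of -16.3°. Clearances to the bottle and spray mean I grip off-centre towards brush +x (32 mm) and place it towards the front of the long bay.

```bash
python3 - <<'E'
from h import *
a=np.radians(-16.3); g=np.array([.428,.0873])+.032*np.array([np.cos(a),np.sin(a)])
pick(g,.061,a+np.pi/2,45,.30,.20)
manip.move_pose((*cad(97,31.5),.30),down(CTH+np.pi/2)); manip.sleep(.3)
snap("side","s3"); snap("scene","s3b"); print(manip.current_clock(),manip.current_tool_pos())
a=cv2.imread("pics/s3.png")[40:340,230:480]; b=cv2.imread("pics/s3b.png")[60:260,180:420]; cv2.imwrite("pics/z5.png",np.hstack([a,cv2.resize(b,(360,300))]))
E
```

```text
gap 0.0213 F 44.99900870025158
gap 0.0216 w [-0.88 -0.51 -1.09]
54.9667 [ 0.50290736 -0.19843609  0.30009545]
```

View pics/z5.png

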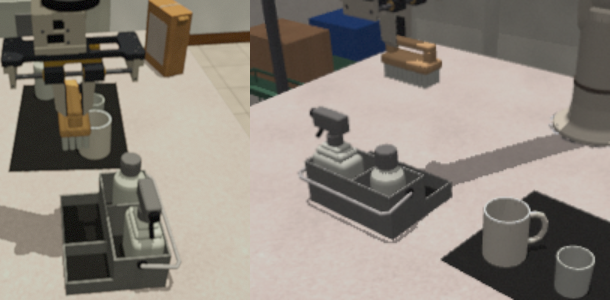

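The brush is held level, bristles down, above the long bay. I'll lower it with force checks.

```bash
python3 - <<'E'
from h import *
xy=cad(97,31.5); ok=True
manip.servo_line((*xy,.16),vel=.15); manip.sleep(.2); f0=manip.current_force()
for z in np.arange(.15,.069,-.01):
    manip.servo_line((*xy,z),vel=.06); d=manip.current_force()-f0
    if np.linalg.norm(d)>5: print("contact",z,d); ok=False; break
if ok:
    lower(xy,.068,.059,2.0); print(manip.current_force().round(2))
snap("side","s4"); snap("scene","s4b"); print(manip.current_clock())
a=cv2.imread("pics/s4.png")[100:350,230:480]; b=cv2.imread("pics/s4b.png")[120:260,190:340]; cv2.imwrite("pics/z6.png",np.hstack([cv2.resize(a,(400,400)),cv2.resize(b,(400,400))]))
E
```

```text
set z 0.062 dF 9.74 pos [ 0.503  -0.1991  0.063 ]
[-2.01  1.27  8.4 ]
61.85
```

View pics/z6.png

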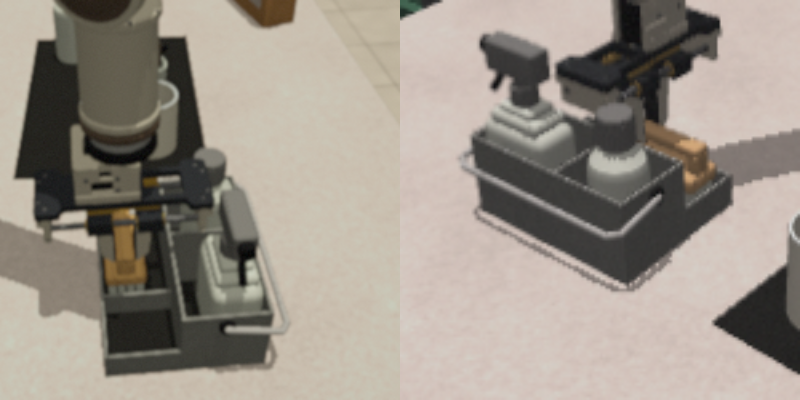

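The brush stands on the bay floor and the gripper clears both bottles. I'll release gently, because the +y finger may meet the deep wall, and then lift.

```bash
python3 - <<'E'
from h import *
xy=cad(97,31.5)
effector.close(f_grip=5)
try: effector.open_jaws()
except Exception as e: print(e)
print("gap",manip.current_finger_gap(),manip.current_force().round(2),manip.current_tool_pos().round(4),manip.current_clock())
manip.servo_line((*xy,.075),vel=.05); print(manip.current_force().round(2),manip.current_finger_gap())
manip.servo_line((*xy,.12),vel=.08); print(manip.current_force().round(2),manip.current_finger_gap())
manip.servo_line((*xy,.30),vel=.15)
manip.move_pose((.55,-.36,.45),down(0)); manip.sleep(.4); snap("wrist","e1"); print(manip.current_clock())
a=cv2.imread("pics/e1.png")[0:190,230:430]; cv2.imwrite("pics/e1z.png",cv2.resize(a,None,fx=3,fy=3,interpolation=cv2.INTER_CUBIC))
E
```

```text
gap 0.07369204498244838 [-9.12  0.9   8.76] [ 0.4989 -0.1988  0.0616] 63.0167
[-10.62  -0.29  -0.45] 0.08041480105858298
[ 0.55  0.42 -0.45] 0.09183027216865754
66.8417
```

View pics/e1z.png

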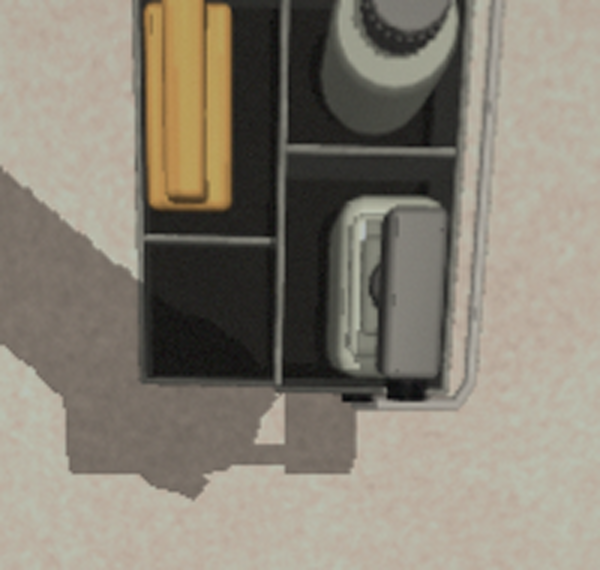

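e1z shows the brush bristles down in the long bay, with its block at u 147–232 and v up to 210, inside the walls and released. Next is the cup, gripped along the caddy's length and turned 12° to clear the brush bar.

```bash
python3 - <<'E'
from h import *
yaw=CTH+np.radians(180-12); xy=cad(180,43)
manip.move_pose((.56,.0,.35),down(yaw))
pick((.5812,.2175),.052,yaw,12,.25,.20)
manip.move_pose((*xy,.25),down(yaw)); manip.sleep(.3)
snap("scene","s5b"); snap("side","s5"); print(manip.current_clock(),manip.current_tool_pos())
a=cv2.imread("pics/s5.png")[60:310,230:480]; b=cv2.imread("pics/s5b.png")[80:260,180:500]; cv2.imwrite("pics/z7.png",np.hstack([cv2.resize(a,(300,300)),cv2.resize(b,(500,300))]))
E
```

```text
gap 0.0597 F 12.000067607399956
gap 0.0597 w [-0.47  0.23  0.11]
75.3083 [ 0.51331227 -0.28188148  0.24997691]
```

View pics/z7.png

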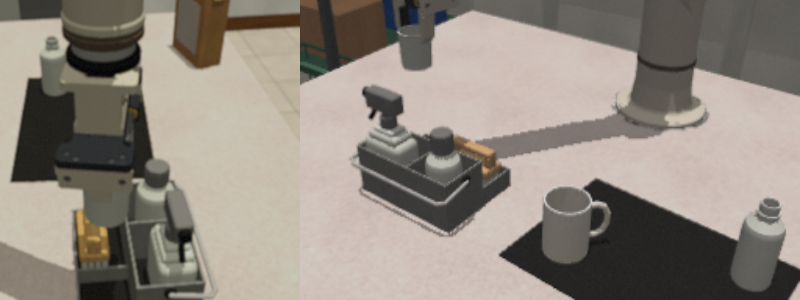

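The cup hangs level above the small bay, and the mug and the empty are undisturbed. I'll set it down.

```bash
python3 - <<'E'
from h import *
yaw=CTH+np.radians(180-12); xy=cad(180,43); ok=True
manip.servo_line((*xy,.13),vel=.15); manip.sleep(.2); f0=manip.current_force()
for z in np.arange(.12,.060,-.01):
    manip.servo_line((*xy,z),vel=.06); d=manip.current_force()-f0
    if np.linalg.norm(d)>4: print("contact",z,d); ok=False; break
if ok:
    lower(xy,.059,.0515,1.5); effector.open_jaws(); print(manip.current_finger_gap(),manip.current_force().round(2))
    manip.servo_line((*xy,.25),vel=.12)
    manip.move_pose((.5,-.38,.45),down(0)); manip.sleep(.4); snap("wrist","f1"); snap("scene","f2"); print(manip.current_clock())
    a=cv2.imread("pics/f1.png")[0:200,240:460]; b=cv2.imread("pics/f2.png")[120:300,200:520]
    cv2.imwrite("pics/z8.png",np.hstack([cv2.resize(a,(350,320)),cv2.resize(b,(450,320))]))
E
```

```text
set z 0.053 dF 8.07 pos [ 0.5134 -0.2823  0.0539]
0.09174825395557623 [-0.09 -0.08  0.16]
85.0833
```

View pics/z8.png

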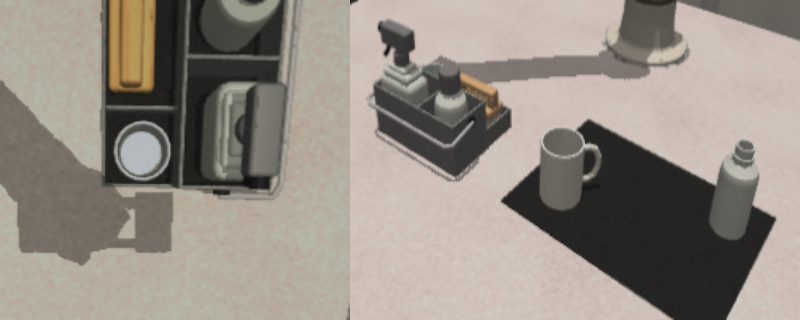

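All four things stand in their bays: the cup is upright in the small bay, centred at about (143,152) in the left panel. The mug and the empty still stand on the mat.

```bash
python3 -c "
from h import *
print(manip.hand_in(), manip.current_clock())"
```

```text
the job is handed in; nothing more can be done
the job is handed in; nothing more can be done
```

The caddy is packed and the job handed in at about 85 s: capped bottle, spray, brush and dosing cup each set down in their bays in that order and released, with the mug and the empty left standing on the mat.

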